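# Turn the display board to bring the cloud candle to the pointer

## Task

The round wooden board on the turntable carries four candles. Gently push the board round by the posts on its rim until the only cloud-shaped candle on it stands at the front, with the brass pointer on the table aimed at its middle (to within about 1 cm), then leave the board standing still. Do not touch or lift the candles, and leave the things round the turntable where they are.

Things in the scene. Friction and masses are not known exactly. Their poses are not given: they have to be found in the camera images.
- board: Round light wooden board, 260 mm across, 12 mm thick, on the turntable; turns without end either way about its vertical centre axis. Origin: centre of its underside, about 50 mm above the table; z up, x and y turn with it. Cork pads (80 mm across, 2 mm thick, centres 68 mm out) at its +x, +y, -x, -y, a candle on each. Stiff bearing: about 2 N at a post turns it; it stops almost at once when not pushed.
- post_0 (a point): Rim post 0, one of four alike: upright wooden dowel fixed on the board's rim, 12 mm thick, from 62 to 118 mm above the table; the point is on its axis at half height (90 mm above the table), 118 mm from the board's axis, 45 degrees round from the board's x axis (anticlockwise seen from above).
- post_1 (a point): Rim post 1, one of four alike: upright wooden dowel fixed on the board's rim, 12 mm thick, from 62 to 118 mm above the table; the point is on its axis at half height (90 mm above the table), 118 mm from the board's axis, 135 degrees round from the board's x axis (anticlockwise seen from above).
- post_2 (a point): Rim post 2, one of four alike: upright wooden dowel fixed on the board's rim, 12 mm thick, from 62 to 118 mm above the table; the point is on its axis at half height (90 mm above the table), 118 mm from the board's axis, 225 degrees round from the board's x axis (anticlockwise seen from above).
- post_3 (a point): Rim post 3, one of four alike: upright wooden dowel fixed on the board's rim, 12 mm thick, from 62 to 118 mm above the table; the point is on its axis at half height (90 mm above the table), 118 mm from the board's axis, 315 degrees round from the board's x axis (anticlockwise seen from above).
- pointer: Fixed index pointer on the table at the front of the turntable: a dark wood block 34 x 40 x 12 mm with a flat brass arrow on it, 16 mm high in all, clear below the board's rim. Origin on the table 165 mm from the board's axis; its x axis lies along the arrow and points at the board's axis, z up. Arrow tip 39 mm ahead of the origin.
- cloud_centre (a point): The candle to bring to the front: cloud-shaped, of rounded puffy lobes, 88 x 93 x 55 mm (solid wax 42 mm high, a thin wick above), standing loose on one of the cork pads of the board. The point is its centre, 27.5 mm above its underside, 68 mm from the board's axis at the start; its axes have no meaning for the job.
- shell_a_centre (a point): Scallop-shell candle about 51 x 77 x 45 mm (solid wax 34 mm high, a thin wick above), standing loose on one of the board's cork pads; the point is its centre, 22.5 mm above its foot. One of three alike.
- shell_b_centre (a point): Scallop-shell candle about 51 x 77 x 45 mm (solid wax 34 mm high, a thin wick above), standing loose on one of the board's cork pads; the point is its centre, 22.5 mm above its foot. One of three alike.
- shell_c_centre (a point): Scallop-shell candle about 51 x 77 x 45 mm (solid wax 34 mm high, a thin wick above), standing loose on one of the board's cork pads; the point is its centre, 22.5 mm above its foot. One of three alike.
- seal_press: Obstacle, fixed furniture: dark green lever press right of the turntable, on a foot 170 x 110 mm, column and head 205 mm tall, its lever rising towards the robot to a round black knob 310 mm above the table, 80 mm in front of the origin; origin under its foot. Pass well above it or round it.
- bottle: Bystander: amber dropper bottle, 36 mm wide, 105 mm tall, standing; origin at the centre of its underside.
- stamp: Bystander: hand stamp with dark turned handle, 28 mm wide, 82 mm tall, standing; origin at the centre of its underside.
- spool: Bystander: spool of wick, 52 mm across and 36 mm tall, with a loose tail, lying left of the turntable; origin on the table beside its foot.
Mind the look-alikes: they are no part of the job. Several things have the shape of the pointer; the one meant has the colours described above.

How it is judged:
By the outcome, as a careful person would: the job done as asked, in the order asked, and still so for the second after the job is handed in, with the robot touching nothing.
It also fails if it takes over 45 s, if anything falls off the work surface, if the arm or the gripper's body presses on something with over 40 N, if the wrist force passes 120 N, or if a joint passes its speed limit or range.

## Robot

A 6-joint arm with a two-finger parallel gripper is mounted at the origin on a cart in front of the work surface, level with it; the furniture and walls round the work are solid. World frame = base frame: x ahead of the robot, y to its left, z up, the work surface at z = 0. Lengths are in m, angles in rad, forces in N, time in s.
With the tool pointing down it reaches from about 0.35 to 0.775 m from the base axis. Payload 5.5 kg.
Tool frame: the origin (TCP) lies at the very end of the fingers, on their centre line; the grasp point (between the pads) lies behind it (env.pinch_z is the z of the grasp point in the tool frame, in m); z points along the fingers, y is the direction in which the jaws open and shut (so a half turn about z gives the same grasp; the last joint's range is limited). The gripper opens to 85 mm and grips with 20 to 120 N. Pads are 22 mm wide; open, the fingers measure 114 mm over their backs; the gripper's body (76 mm by 85 mm) begins 54 mm behind the grasp point. The pads swing forward as they close: fully open they stand 13 mm farther back than shut.
Start: joints at [-0.14, 0.313, 0.046, 1.304, 0, 1.431], TCP at [0.575, -0, 0.231] pointing down, gripper open.
Joint ranges: [-2.76, 2.76], [-0.86, 1.69], [-1.03, 1.26], [-2.2, 2.34], [-1.47, 1.5], [-3.14, 3.14]. Speed limits (rad/s): [2.57, 2.57, 3.14, 3.14, 3.14, 3.14].

## Interface

Orientations are given as a 3x3 rotation matrix whose columns are the frame's x, y, z axes.
In Python, from station import sense, viewer, env gives the robot as it stands. The module is installed in compiled form; this text tells all that it offers.
- The arm moves only by the tool jog_arm, never from a script. Its argument "steps" is a list of rows, each a list of 3 entries, a list of its own where there are three numbers: the turn, a rotation vector about the world's x, y, z in rad, then the shift along the world's x, y, z in mm, then the finger opening in mm, from 0 to 85.4. In form: [[[wx, wy, wz], [dx, dy, dz], grip], ...]. A call has 1 to 5 rows; each row is the pose to reach, as a shift and turn from the pose commanded when the call began; what a row does not reach only later rows make up. A row lasts 1/12 s, in which the tool goes at most 41.7 mm and 7.16 degrees, less where a joint would pass 70% of its speed; a pose out of reach is approached as far as the arm can. A call with a gripper value outside its range is refused whole. The fingers move at their own pace and stop on an object; "force" is the grip in N (left out, the last holds). Time passes only in rows, so rows that repeat a pose let the fingers close. It gives the time, the measured TCP pose, the force and the opening at its end, in the units of the state.
- sense(): the state, without advancing time (a new reading comes with each control period).
- viewer.snapshot(name): name is "scene" or "side" or "wrist"; returns the picture (420x560x3 uint8, blue, green, red); there is no depth.
- viewer.camera_info(name): a dict with "vertical_fov" (degrees; the focal length in pixels is half the picture's height over the tangent of half this angle, whatever the lens; pixels are square), "cx", "cy" (the principal point, pixels), "D" ([k1, k2, p1, p2, k3] as OpenCV has them; the pictures are not rectified), "view" (4x4, takes a point from world to camera coordinates). Camera axes: x right, y down, z forward; pixel columns grow to the right and rows downward; lengths in m; the calibration is good to about 2 mm. A picture is of the moment at which its call begins: read the wrist's pose just before it. camera_info takes no time and is no camera call; for the wrist camera it gives the pose at the moment of the call.
- env.hand_in(): hands the job in, once; it reports no verdict.
The state is a dict: "t": time; "joints": joint angles; "joint_velocities": joint speeds; "effort": joint torques, N m; "tool_pos": TCP position; "tcp_rot": TCP orientation; "contact_force": force on the tool from outside, world axes, zero at the start; "ft_torque": the same for the moment, N m; "width": opening from 0.0 (shut) to 1.0 (fully open).
Only numpy, scipy, OpenCV 4.12 (cv2) and the standard library are available. Lean on these libraries where they do the work, as an engineer would, in place of code of your own. Each camera call takes 0.05 s, during which the arm holds its last target.

## Working session

There is one attempt and no reset: what is moved stays moved. The work goes in short steps, Python scripts to look and compute and a tool call to move; the robot and the scene stay as the last step left them, time stands still between calls to the robot, and variables do not carry over. Pictures are saved under pics/ and viewed, and the job is handed in when it is done.

Besides the shell and the picture viewer there is one more tool, called after "Emit:" by a JSON object that holds its "fn" and its "kwargs", one argument or row to a line. jog_arm: Moves the arm, as the interface text tells. Its arguments: {"type":"object","properties":{"steps":{"type":"array","items":{"type":"array"}},"force":{"type":"number"}},"required":["steps"]}

```bash
mkdir -p pics; python3 - <<'E'
from station import sense, viewer, env
import cv2
for n in ("scene","side","wrist"):
    cv2.imwrite(f"pics/{n}0.png",viewer.snapshot(n)); c=viewer.camera_info(n); print(n,c)
s=sense();print(s['t'],s['tool_pos'],s['tcp_rot'],s['width'],env.pinch_z)
E
```

```text
scene {'vertical_fov': 55.69653416914708, 'cx': 286.38646871636945, 'cy': 211.11976632496544, 'D': array([-0.10352169,  0.        ,  0.        ,  0.        ,  0.        ]), 'view': array([[-0.82936084, -0.55847837,  0.0162021 ,  0.43096358],
       [-0.23670971,  0.32495924, -0.91562548,  0.22996968],
       [ 0.506092  , -0.76321911, -0.40170571,  0.97576219],
       [ 0.        ,  0.        ,  0.        ,  1.        ]])}
side {'vertical_fov': 42.51989978555462, 'cx': 281.479691997332, 'cy': 201.3349525270674, 'D': array([-0.0361652,  0.       ,  0.       ,  0.       ,  0.       ]), 'view': array([[-0.8534019 , -0.52124311,  0.00328997,  0.46449854],
       [-0.34255742,  0.55607027, -0.75725839,  0.28256277],
       [ 0.39288626, -0.64737275, -0.65310712,  1.12955996],
       [ 0.        ,  0.        ,  0.        ,  1.        ]])}
wrist {'vertical_fov': 64.36343873809926, 'cx': 279.13381071321675, 'cy': 208.52115757535825, 'D': array([-0.07564063,  0.        ,  0.        ,  0.        ,  0.        ]), 'view': array([[ 9.99999035e-01,  6.85634103e-05, -1.38777789e-03,
        -5.74330434e-01],
       [ 4.28658813e-04, -9.65287057e-01,  2.61190951e-01,
        -3.41733499e-02],
       [-1.32169589e-03, -2.61191294e-01, -9.65286155e-01,
         3.78083418e-01],
       [ 0.00000000e+00,  0.00000000e+00,  0.00000000e+00,
         1.00000000e+00]])}
0.15 [5.74607690e-01 3.51627353e-05 2.30595887e-01] [[ 4.17774089e-05  9.99998990e-01 -1.42067311e-03]
 [ 9.99999976e-01 -4.14713731e-05  2.15444850e-04]
 [ 2.15385715e-04 -1.42068207e-03 -9.99998968e-01]] 1.0018526857953451 -0.0187
```

View pics/scene0.png

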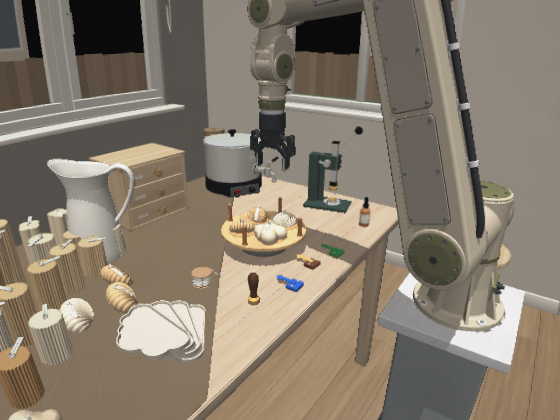

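View pics/side0.png

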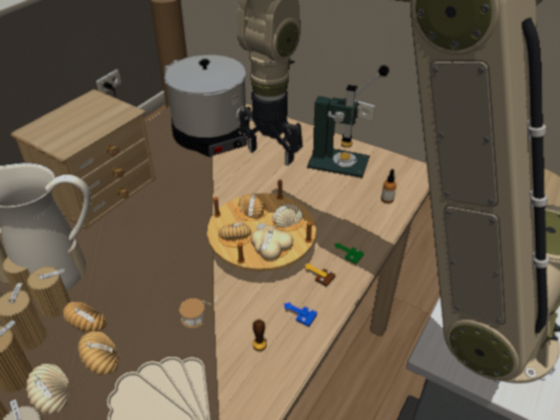

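View pics/wrist0.png

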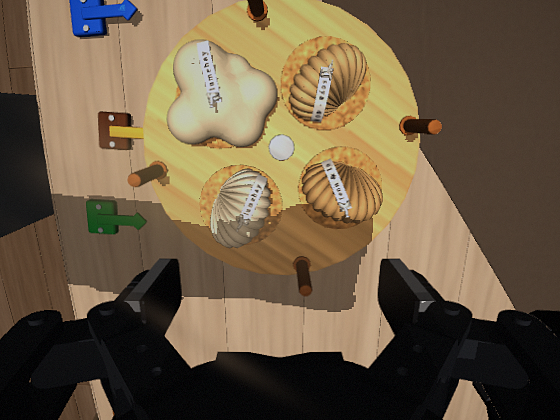

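Three pointer-shaped things in the wrist view: blue (100,15), dark-wood with brass arrow (118,131) and green (110,217). The middle one fits "dark wood block, brass arrow". Of the candles, the cloud is at (220,95); the other three are ribbed shells.

```bash
cat > h.py <<'E'
from station import sense, viewer, env
import cv2, numpy as np
def ray(name,px,ci=None):
    c=ci or viewer.camera_info(name); f=210/np.tan(np.radians(c['vertical_fov']/2))
    K=np.array([[f,0,c['cx']],[0,f,c['cy']],[0,0,1.]])
    u=cv2.undistortPoints(np.array(px,float).reshape(-1,1,2),K,c['D']).reshape(-1,2)
    V=c['view'];R=V[:3,:3];o=-R.T@V[:3,3]
    d=np.c_[u,np.ones(len(u))]@R
    return o,d
def plane(name,px,z,ci=None):
    o,d=ray(name,px,ci); return o+d*((z-o[2])/d[:,2])[:,None]
def proj(name,P,ci=None):
    c=ci or viewer.camera_info(name); f=210/np.tan(np.radians(c['vertical_fov']/2))
    K=np.array([[f,0,c['cx']],[0,f,c['cy']],[0,0,1.]]);V=c['view']
    return cv2.projectPoints(np.array(P,float).reshape(-1,3),cv2.Rodrigues(V[:3,:3])[0],V[:3,3],K,c['D'])[0].reshape(-1,2)
E
python3 - <<'E'
from h import *
im=cv2.imread('pics/wrist0.png')
a=im[0:300,30:460]; cv2.imwrite('pics/w0crop.png',cv2.resize(a,None,fx=1.86,fy=1.86,interpolation=2))
print('hub',plane('wrist',[[281,147]],.064))
print('posts',plane('wrist',[[435,127],[135,180],[306,291]],.118))
print('ptr',plane('wrist',[[114,131]],.012),plane('wrist',[[100,15],[110,217]],.012))
E
```

```text
hub [[0.5761268  0.04056252 0.064     ]]
posts [[ 0.69262642  0.06084351  0.118     ]
 [ 0.46119267  0.01995755  0.118     ]
 [ 0.59742377 -0.07611458  0.118     ]]
ptr [[0.39608727 0.05471143 0.012     ]] [[ 0.39237176  0.17166678  0.012     ]
 [ 0.37931869 -0.04211554  0.012     ]]
```

View pics/w0crop.png

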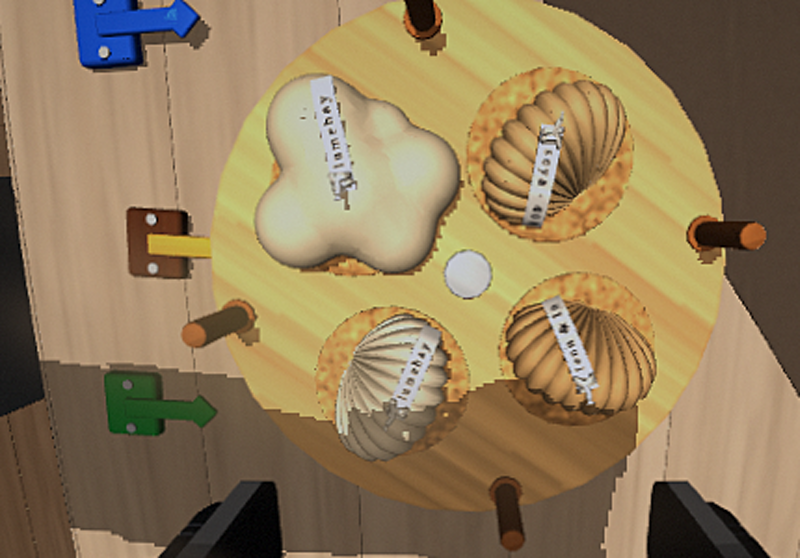

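```bash
python3 - <<'E'
from h import *
w0=viewer.camera_info('wrist')
print('press foot side',plane('side',[[310,165],[362,174],[368,155],[335,145]],0.01))
print('knob',plane('side',[[384,71]],.31), plane('scene',[[359,131]],.31))
print('bottle',plane('side',[[388,199]],0))
C=np.array([.5767,.0405])
def full(p): return np.array(p)/1.86+[30,0]
P=plane('wrist',full([[151,219],[152,269]]),.012); print('screws',P)
Q=plane('wrist',full([[150,246],[208,247]]),.016); print('arrow',Q)
for p in (P.mean(0),Q[0],Q[1]): print(np.degrees(np.arctan2(*(p[:2]-C)[::-1]))%360, np.linalg.norm(p[:2]-C))
im=cv2.imread('pics/wrist0.png')
hsv=cv2.cvtColor(im,cv2.COLOR_BGR2HSV)
poly=np.array([[160,30],[160,150],[285,150],[285,80],[250,30]])
m=((hsv[...,1]<105)&(hsv[...,2]>100)).astype(np.uint8)*255
k=np.zeros_like(m);k[30:155,160:281]=255;m&=k
m=cv2.morphologyEx(m,cv2.MORPH_OPEN,np.ones((3,3)))
cs=cv2.findContours(m,0,2)[0];c=max(cs,key=cv2.contourArea);c=cv2.convexHull(c)
print(cv2.contourArea(c),cv2.boundingRect(c))
for z in(.075,.085):
    X=plane('wrist',c.reshape(-1,2),z)[:,:2].astype(np.float32)
    M=cv2.moments((X*1e4).astype(np.int32).reshape(-1,1,2));p=np.array([M['m10'],M['m01']])/M['m00']/1e4
    b=(X.min(0)+X.max(0))/2
    for q in(p,b): print(z,q,np.degrees(np.arctan2(*(q-C)[::-1])),np.linalg.norm(q-C))
E
```

```text
press foot side [[ 0.6286324  -0.29640452  0.01      ]
 [ 0.4823093  -0.33693737  0.01      ]
 [ 0.50607919 -0.43011832  0.01      ]
 [ 0.61313524 -0.42465397  0.01      ]]
knob [[ 0.47697323 -0.38696137  0.31      ]] [[ 0.45698667 -0.34052461  0.31      ]]
bottle [[ 0.3797672  -0.28559621  0.        ]]
screws [[0.3944917  0.06872707 0.012     ]
 [0.39183791 0.04018203 0.012     ]]
arrow [[0.39418627 0.05358196 0.016     ]
 [0.42848864 0.05245381 0.016     ]]
175.65205191220116 0.1840649258916337
175.90024636140623 0.1829819654474534
175.3888596338781 0.14869264082522807
10303.5 (160, 30, 116, 116)
0.075 [0.51584696 0.08755055] 142.28940633720453 0.07692104657433017
0.075 [0.52059793 0.09121706] 137.88597518069736 0.0756284436519909
0.085 [0.51782959 0.08683919] 141.7923415203266 0.07492026327262523
0.085 [0.5224177  0.09036453] 137.42894153221445 0.07370913711029053
```

Emit:
{"fn": "jog_arm", "kwargs": {
  "steps": [
    [[0,0,0],[-7,-40,0],0],
    [[0,0,0],[-15,-81,0],0],
    [[0,0,0],[-15,-81,-20],0],
    [[0,0,0],[-15,-81,-40],0],
    [[0,0,0],[-15,-81,-40],0]
  ],
  "force": 20
}}

```text
t: 0.57
tool_pos: [0.5575, -0.0814, 0.1874]
tcp_rot: [[0.002, 1.0, -0.006], [1.0, -0.002, 0.002], [0.002, -0.006, -1.0]]
contact_force: [-1.1, 0.2, -0.1]
width: 0.297
```

```bash
python3 - <<'E'
from h import *
s=sense();print(s['t'],s['tool_pos'],s['width'])
cv2.imwrite("pics/w1.png",viewer.snapshot('wrist'))
E
```

```text
0.5667 [ 0.55754968 -0.08135758  0.18739072] 0.2970508335281416
```

View pics/w1.png

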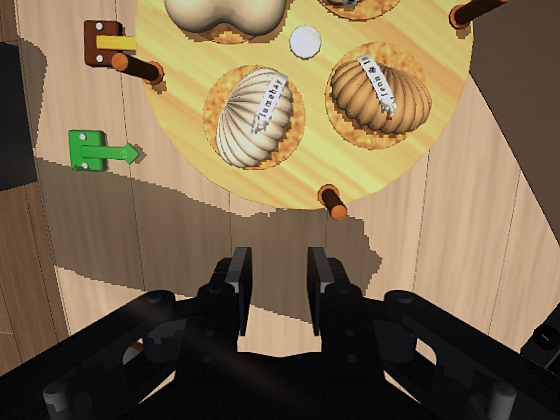

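The fingers are nearly shut, left of the near post (post top at 340,212) and clear of the shell (255,115).

Emit:
{"fn": "jog_arm", "kwargs": {
  "steps": [
    [[0,0,0],[-2,0,0],0],
    [[0,0,0],[-2,0,-20],0],
    [[0,0,0],[-2,0,-45],0],
    [[0,0,0],[-2,0,-70],0],
    [[0,0,0],[-2,0,-98],0]
  ]
}}

```text
t: 1.03
tool_pos: [0.5598, -0.0808, 0.0948]
tcp_rot: [[-0.001, 1.0, 0.004], [1.0, 0.001, -0.001], [-0.001, 0.004, -1.0]]
contact_force: [1.1, 0.4, 0.1]
width: 0.003
```

```bash
python3 - <<'E'
from h import *
s=sense();print(s['t'],s['tool_pos'],s['width'],s['contact_force'])
cv2.imwrite("pics/w2.png",viewer.snapshot('wrist'))
cv2.imwrite("pics/s2.png",cv2.resize(viewer.snapshot('side')[110:310,160:420],None,fx=3,fy=3,interpolation=2))
E
```

```text
1.0333 [ 0.55981146 -0.08078579  0.09481141] 0.003487618137009015 [1.06254947 0.39170281 0.07226707]
```

View pics/w2.png

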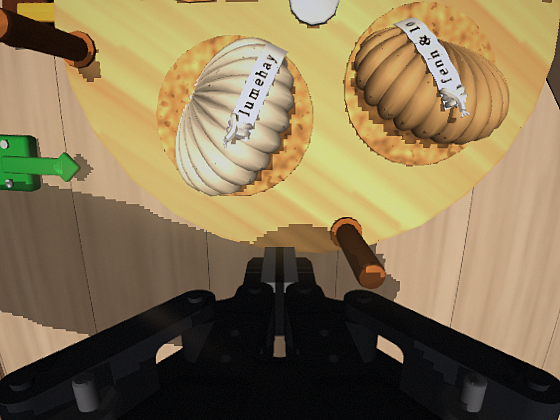

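View pics/s2.png

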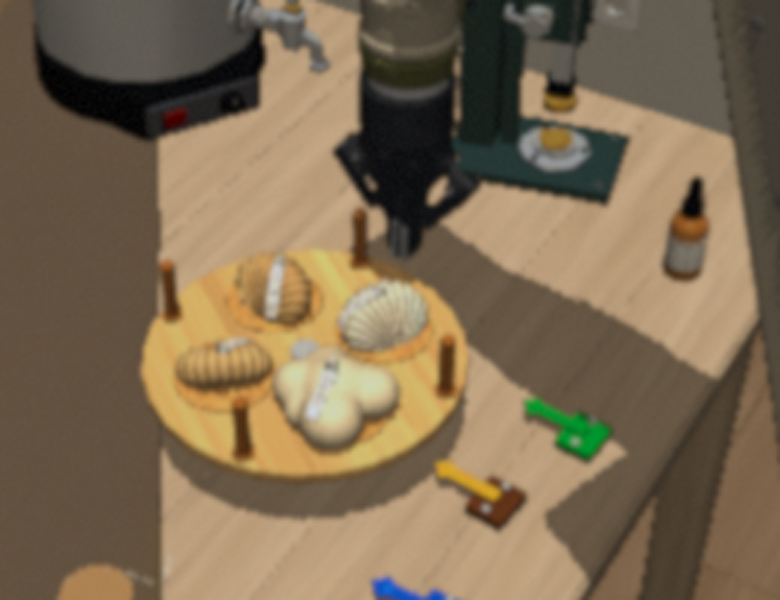

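Emit:
{"fn": "jog_arm", "kwargs": {
  "steps": [
    [[0,0,0],[6,0,0],0],
    [[0,0,0],[12,-0.5,0],0],
    [[0,0,0.02],[18,-1,0],0],
    [[0,0,0.05],[24,-1,0],0],
    [[0,0,0.08],[29,-0.5,0],0]
  ]
}}

```text
t: 1.55
tool_pos: [0.5889, -0.0818, 0.0954]
tcp_rot: [[-0.083, 0.997, 0.003], [0.997, 0.083, -0.001], [-0.001, 0.003, -1.0]]
contact_force: [-1.5, -0.3, 0.8]
width: -0.004
```

Emit:
{"fn": "jog_arm", "kwargs": {
  "steps": [
    [[0,0,0.035],[4,0.3,0],0],
    [[0,0,0.07],[8,0.8,0],0],
    [[0,0,0.105],[12.5,1.7,0],0],
    [[0,0,0.14],[17,2.7,0],0],
    [[0,0,0.17],[21,3.8,0],0]
  ]
}}

```text
t: 1.97
tool_pos: [0.6096, -0.078, 0.0953]
tcp_rot: [[-0.25, 0.968, 0.002], [0.968, 0.25, -0.001], [-0.001, 0.002, -1.0]]
contact_force: [-1.6, -0.4, 0.7]
width: 0.002
```

```bash
python3 - <<'E'
from h import *
s=sense();print(s['t'],s['tool_pos'],s['width'],s['contact_force'])
cv2.imwrite("pics/w3.png",viewer.snapshot('wrist'))
cv2.imwrite("pics/s3.png",cv2.resize(viewer.snapshot('side')[110:310,160:420],None,fx=3,fy=3,interpolation=2))
E
```

```text
1.9667 [ 0.60959409 -0.07795017  0.09529162] 0.001512899020654524 [-1.58035231 -0.41046203  0.74040557]
```

View pics/w3.png

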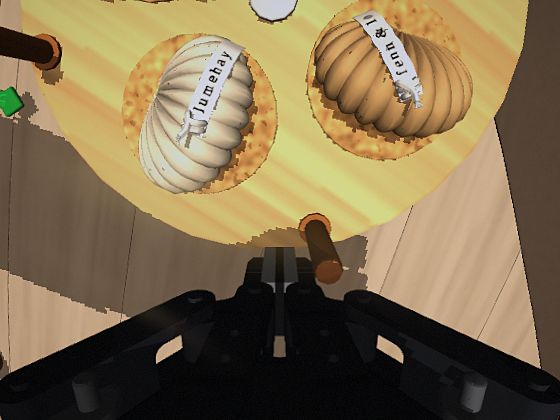

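View pics/s3.png

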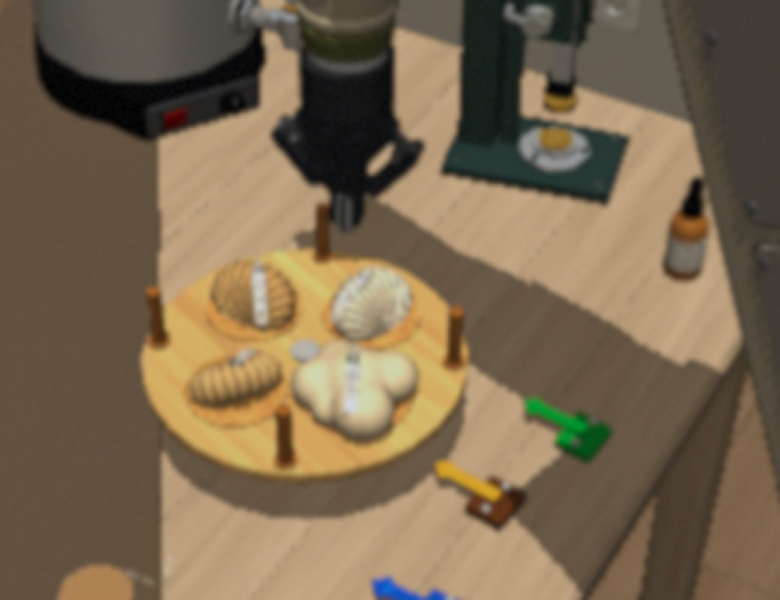

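The finger pushes the post (top at 328,270) cleanly; the candles ride along, and the cloud has begun to come to the front.

```bash
python3 - <<'E'
from h import *
C=np.array([.5767,.0405])
P=plane('wrist',[[328,271]],.118)[:,:2]-C
B=plane('wrist',[[315,227]],.062)[:,:2]-C
for q in(P,B):print(np.degrees(np.arctan2(q[0,1],q[0,0])),np.linalg.norm(q))
# side posts in crop: front post top (283,408), right (456,311), left (154,291), back(322,208)
X=plane('side',np.array([[283,408],[456,310],[153,291],[322,207]])/3+[160,110],.118)[:,:2]
print(X,X.mean(0)); d=X-X.mean(0);print(np.degrees(np.arctan2(d[:,1],d[:,0])))
Q=plane('side',np.array([[441,466],[494,492]])/3+[160,110],.016)[:,:2];print(Q)
d=Q-X.mean(0);print(np.degrees(np.arctan2(d[:,1],d[:,0])),np.hypot(*d.T))
E
```

```text
-64.71014938024413 0.11716025546459734
-64.34967324120696 0.11774185729460857
[[ 0.52301166  0.14777482]
 [ 0.4681377  -0.00938344]
 [ 0.67942186  0.09485682]
 [ 0.62407771 -0.06259131]] [0.57366223 0.04266422]
[ 115.72843337 -153.74619097   26.26643307  -64.40643155]
[[0.44162805 0.05403435]
 [0.39390536 0.05618337]]
[175.07811414 175.69899911] [0.13252285 0.18026453]
```

Emit:
{"fn": "jog_arm", "kwargs": {
  "steps": [
    [[0,0,0.045],[5.6,2.2,0],0],
    [[0,0,0.09],[11,4.1,0],0],
    [[0,0,0.135],[16.5,6.4,0],0],
    [[0,0,0.18],[21.8,8.9,0],0],
    [[0,0,0.24],[27,11.7,0],0]
  ]
}}

```text
t: 2.48
tool_pos: [0.636, -0.0666, 0.0947]
tcp_rot: [[-0.472, 0.882, 0.002], [0.882, 0.472, -0.001], [-0.002, 0.001, -1.0]]
contact_force: [-0.7, -1.1, 0.1]
width: -0.003
```

```bash
python3 - <<'E'
from h import *
s=sense();print(s['t'],s['tool_pos'],s['width'],s['contact_force'])
d=s['tool_pos'][:2]-np.array([.5767,.0405]);print(np.degrees(np.arctan2(d[1],d[0])))
cv2.imwrite("pics/w4.png",viewer.snapshot('wrist'))
cv2.imwrite("pics/s4.png",cv2.resize(viewer.snapshot('side')[110:310,160:420],None,fx=3,fy=3,interpolation=2))
E
```

```text
2.4833 [ 0.63603458 -0.06662564  0.09467935] -0.0030564188666032466 [-0.66417311 -1.08078365  0.10487053]
-61.018878702963384
```

View pics/w4.png

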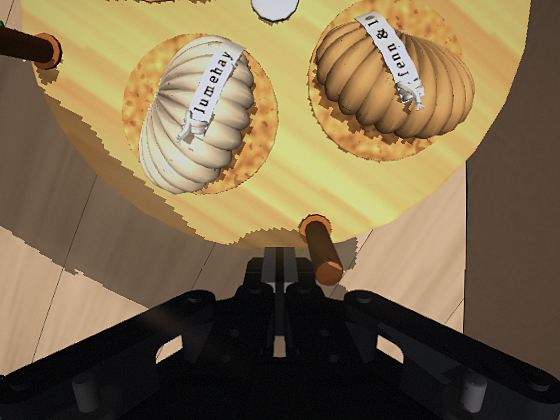

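View pics/s4.png

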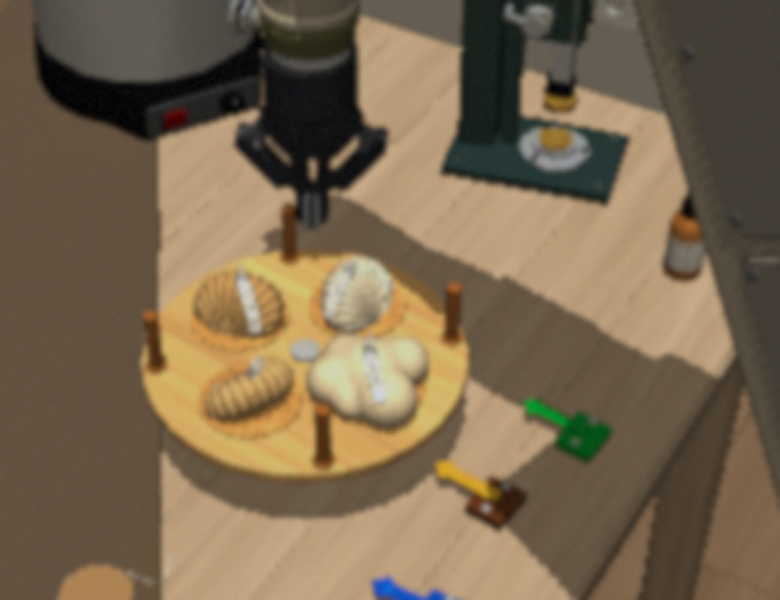

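Emit:
{"fn": "jog_arm", "kwargs": {
  "steps": [
    [[0,0,0.015],[1.5,0.9,0],0],
    [[0,0,0.025],[2.9,1.7,0],0],
    [[0,0,0.025],[2.9,1.7,0],0]
  ]
}}

```text
t: 2.83
tool_pos: [0.6381, -0.0644, 0.0937]
tcp_rot: [[-0.492, 0.87, 0.0], [0.87, 0.492, -0.0], [-0.0, 0.0, -1.0]]
contact_force: [-0.7, -0.5, 0.5]
width: -0.003
```

Emit:
{"fn": "jog_arm", "kwargs": {
  "steps": [
    [[0,0,0],[-5,-4,0],0],
    [[0,0,0],[-14,-12,0],0],
    [[0,0,0],[-16,-14,40],0],
    [[0,0,0],[-16,-14,80],0],
    [[0,0,0],[-16,-14,120],0]
  ]
}}

```text
t: 3.25
tool_pos: [0.6198, -0.079, 0.2137]
tcp_rot: [[-0.491, 0.871, -0.003], [0.871, 0.491, 0.001], [0.002, -0.002, -1.0]]
contact_force: [1.1, -0.8, 1.0]
width: 0.002
```

Emit:
{"fn": "jog_arm", "kwargs": {
  "steps": [
    [[0,0,-0.12],[-20,14,15],0],
    [[0,0,-0.24],[-40,30,30],0],
    [[0,0,-0.36],[-45,50,40],0],
    [[0,0,-0.48],[-45,64,40],0],
    [[0,0,-0.48],[-45,64,40],0]
  ]
}}

```text
t: 3.67
tool_pos: [0.576, -0.0129, 0.2548]
tcp_rot: [[-0.033, 0.999, 0.002], [0.999, 0.033, 0.0], [0.0, 0.002, -1.0]]
contact_force: [-0.8, 0.1, 0.1]
width: 0.001
```

```bash
python3 - <<'E'
from h import *
s=sense();print(s['t'],s['tool_pos'],s['width'],s['contact_force'],np.abs(s['joint_velocities']).max())
import pickle
pickle.dump(viewer.camera_info('wrist'),open('w5.pkl','wb'))
im=viewer.snapshot('wrist');cv2.imwrite("pics/w5.png",im)
cv2.imwrite("pics/s5.png",cv2.resize(viewer.snapshot('side')[110:310,160:420],None,fx=3,fy=3,interpolation=2))
E
```

```text
3.6667 [ 0.57600212 -0.01286538  0.25481891] 0.0011462767317920635 [-0.81676046  0.09414033  0.14515317] 0.22124089358111543
```

View pics/w5.png

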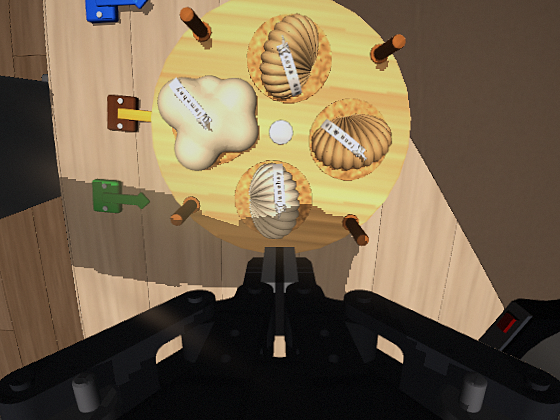

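View pics/s5.png

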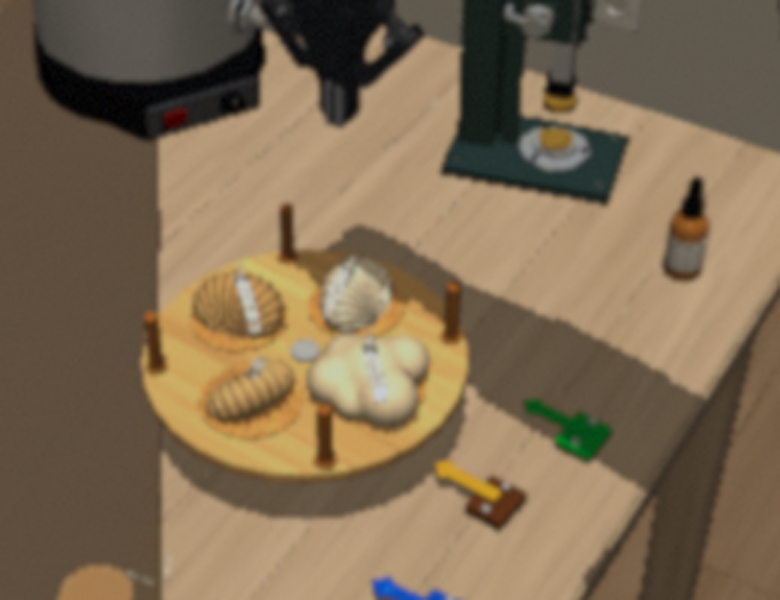

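```bash
python3 - <<'E'
from h import *
import pickle
w=pickle.load(open('w5.pkl','rb'))
X=plane('wrist',[[187,13],[398,41],[176,217],[362,240]],.118,w)[:,:2];C=X.mean(0);d=X-C
print(C,np.degrees(np.arctan2(d[:,1],d[:,0])),np.hypot(*d.T),plane('wrist',[[281,132]],.064,w))
ang=lambda p:(np.degrees(np.arctan2(*(p-C)[::-1]))%360,np.linalg.norm(p-C))
for p in plane('wrist',[[122,115],[148,116.5]],.016,w)[:,:2]:print('ptr',ang(p))
im=cv2.imread('pics/w5.png');m=np.full(im.shape[:2],2,np.uint8);m[65:182,148:268]=3
cv2.ellipse(m,(207,122),(25,25),0,0,360,1,-1)
cv2.grabCut(im,m,None,np.zeros((1,65)),np.zeros((1,65)),5,1) if False else None
mm=np.full(im.shape[:2],0,np.uint8);mm[72:176,153:262]=3;cv2.circle(mm,(207,122),28,1,-1)
cv2.grabCut(im,mm,None,np.zeros((1,65)),np.zeros((1,65)),6,cv2.GC_INIT_WITH_MASK)
b=((mm==1)|(mm==3)).astype(np.uint8);b=cv2.morphologyEx(b,cv2.MORPH_OPEN,np.ones((5,5)))
c=max(cv2.findContours(b,0,2)[0],key=cv2.contourArea);print(cv2.boundingRect(c))
M=cv2.moments(c);p=[M['m10']/M['m00'],M['m01']/M['m00']];print(p)
x,y,ww,hh=cv2.boundingRect(c)
for z in(.08,.085,.09):
  for q in(p,[x+ww/2,y+hh/2]):print(z,ang(plane('wrist',[q],z,w)[0,:2]))
cv2.drawContours(im,[c],-1,(0,0,255),1);cv2.imwrite('pics/w5c.png',cv2.resize(im[50:200,90:300],None,fx=3.5,fy=3.5))
E
```

```text
[0.57601026 0.04123232] [ 130.01128534   40.08705382 -140.30061931  -50.1313082 ] [0.11733043 0.11690568 0.11661333 0.11812021] [[0.57652012 0.04031555 0.064     ]]
ptr (np.float64(176.22909667615426), np.float64(0.17874398795361424))
ptr (np.float64(175.94528113421916), np.float64(0.148837697463933))
(157, 75, 103, 96)
[209.7204048274781, 118.91216049797362]
0.08 (np.float64(171.65351259844493), np.float64(0.06668306620613955))
0.08 (np.float64(174.94101294032652), np.float64(0.06742768636531563))
0.085 (np.float64(171.50068920480015), np.float64(0.0656968255866491))
0.085 (np.float64(174.78691914988082), np.float64(0.06641956375622204))
0.09 (np.float64(171.34320867234743), np.float64(0.0647110666011852))
0.09 (np.float64(174.62807675607698), np.float64(0.06541193637338794))
```

View pics/w5c.png

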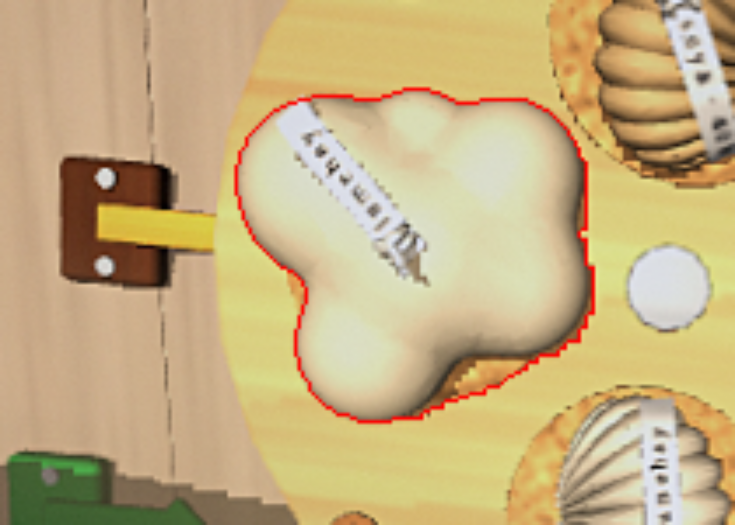

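Emit:
{"fn": "jog_arm", "kwargs": {
  "steps": [
    [[0,0,0],[0,0,0],0],
    [[0,0,0],[0,0,0],0],
    [[0,0,0],[0,0,0],0],
    [[0,0,0],[0,0,0],0]
  ]
}}

```text
t: 4.1
tool_pos: [0.5769, -0.015, 0.2528]
tcp_rot: [[-0.035, 0.999, -0.001], [0.999, 0.035, 0.0], [0.0, -0.001, -1.0]]
contact_force: [0.2, 0.7, -0.7]
width: 0.003
```

```bash
python3 - <<'E'
from h import *
a=viewer.snapshot('side')[150:290,200:330].astype(int)
b=cv2.resize(cv2.imread('pics/s5.png'),(260,200),interpolation=cv2.INTER_AREA)[40:180,40:170].astype(int)
print(np.abs(a-b).mean(),sense()['t']); env.hand_in()
E
```

```text
0.8018864468864468 4.15
the job is handed in; nothing more can be done
```

I turned the board about 30° anticlockwise by pushing the rim post on the press side with the shut fingers. I then backed off, raised the arm clear and handed the job in at t = 4.15 s.

**Alignment:** in the last wrist view, the rim posts put the cloud's cork pad at about 175°. The brass pointer is at 175.4–176°.
- The middle of the cloud's outline box is at 174.8°, about 1 mm off.
- The centre of its area gives about 171.5°, roughly 5 mm off. Both are within 1 cm, and I did not correct further for this disagreement.

**Stillness and contact:** two side pictures about half a second apart, after the push, showed no change in the board. The only thing I saw the fingers touch was the post. The candles rode along on their pads, and nothing round the turntable looked disturbed in the pictures.

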